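Seat a mortar prism in the corner of the length gauge and hold it there

ROBOT

A 6-joint arm with a two-finger parallel gripper is mounted at the origin on the work surface. World frame = base frame: x ahead of the robot, y to its left, z up, the work surface at z = 0. Lengths are in m, angles in degrees, forces in N, time in s.
With the tool pointing down it reaches from about 0.3 to 0.825 m from the base axis. Payload 5.4 kg.
Tool frame: the origin (TCP) lies at the very end of the fingers, on their centre line; the grasp point (between the pads) lies 19 mm behind it; z points along the fingers, y is the line along which they close (so a half turn about z gives the same grasp; the last joint's range is limited). The gripper opens to 92 mm and grips with 3 to 60 N. Pads are 20 mm wide; open, the fingers measure 128 mm over their backs; the gripper's body (75 mm by 189 mm) begins 69 mm behind the grasp point.
Start: joints at [-75.12, 9.076, 91.501, -0, 79.423, -12.038], TCP at [0.26, -0.513, 0.215] pointing down, gripper open.
Joint ranges: [-166.64, 166.64], [-54.1, 131.32], [10.49, 154.53], [-73.88, 253.88], [9.74, 151.15], [-171.62, 171.62]. Speed limits (degrees/s): [147.25, 147.25, 180, 180, 180, 180].

INTERFACE

Orientations are given as a 3x3 rotation matrix whose columns are the frame's x, y, z axes.
In Python, from workcell import arm, cams gives the robot as it stands.
- The arm moves only by the tool carry_out, never from a script. Its argument "steps" is a list of rows, each a list of 7 numbers: the shift along the tool's x, y, z each as a share of 0.5 m, from -1 to 1, then the turn, a rotation vector about the tool's x, y, z each as a share of 45 degrees, from -1 to 1, then the opening in per cent of the stroke, from 0 (shut) to 100 (fully open). In form: [[tx, ty, tz, wx, wy, wz, hand], ...]. A call has exactly 5 rows; each row shifts and turns the commanded pose from where the row before left it, along the tool's axes as they then stand; what a row does not reach is not made up. A row lasts 1/8 s, in which the tool goes at most 62.5 mm and 10.7 degrees, less where a joint would pass 70% of its speed; a pose out of reach is approached as far as the arm can. A call with a number of a shift or a turn outside -1 to 1 is refused whole. A call with a gripper value outside its range is refused whole. The fingers move at their own pace and stop on an object; "squeeze" is the grip in N (left out, the last holds). Time passes only in rows, so rows that do not move let the fingers close, or fill a call up. It gives the time, the measured TCP pose, the force, the opening and the grip force at its end, in the units of the state.
- arm.read_state(): the state, without advancing time (a new reading comes with each control period).
- cams.grab_frame(name): name is "side" or "top"; returns (picture, depth): 400x640x3 uint8, red, green, blue; 400x640 float32, m along the optical axis (not along the pixel's ray), 0 where there is no reading.
- cams.camera_info(name): a dict with "mtx" (3x3 intrinsics, pixels), "D" ([k1, k2, p1, p2, k3] as OpenCV has them; the pictures are not rectified), "xyz" and "attitude" of the camera in the world. Camera axes: x right, y up, looking along -z (the intrinsics and any distortion apply to the point x, -y, -z); pixel columns grow to the right and rows downward; lengths in m; the calibration is good to about 2 mm. A picture is of the moment at which its call begins. camera_info takes no time and is no camera call.
- arm.job_done(): hands the job in; it is judged then, once.
The state is a dict: "clock": time; "q": joint angles; "joint_velocities": joint speeds; "effort": joint torques, N m; "tcp_pos": TCP position; "tcp_rot": TCP orientation; "force": force on the tool from outside, world axes, zero at the start; "torque": the same for the moment, N m; "grip_width": finger opening in m; "grasp_force": force on a finger pad.
Only numpy, scipy, OpenCV 4.12 (cv2) and the standard library are available. Lean on these libraries where they do the work, as an engineer would, in place of code of your own. Each camera call takes 0.05 s, during which the arm holds its last target. There are 200 camera calls.

TASK

Pick up the whole mortar prism (the long one, not the broken halves), lay it on the base of the length gauge and bring its front end in under the low bridge, without knocking the bridge. Press it fully home into the corner, flat on the base, its end face against the end stop (pushing in the sprung gauge pin) and its long side flush along the side fence, and finish while still holding it pressed against both with the gripper: do not let go. Leave the two broken halves and the knob weight where they are.

Things in the scene. Friction and masses are not known exactly. Their poses are not given: they have to be found in the camera images.
- prism: The specimen: a whole grey mortar prism, 40 x 40 x 160 mm, square-edged, lying on the bench, 0.45 to 0.7 kg; it rubs on the plate, fence and stop with a good deal of friction (up to about 1). Origin: centre of its underside; its y axis runs along the 160 mm length, z up.
- prism_center (a point): Geometric centre of the prism (20 mm above its underside; same axes).
- gauge: Length gauge fixed to the bench: dark steel plate 125 x 335 mm, 15 mm thick, with side fence, end stop, bridge and, behind the stop, a dial indicator lying face up (top 46 mm over the bench). Origin on the bench below the inner corner; y along the fence towards the stop, x square to it towards the fence, z up. Plate spans x -75 to +50, y -225 to +110 mm. Its y is within 0.35 rad of world y.
- corner (a point): The inner corner of fence face and stop face at the level of the base plate's top (15 mm above the bench), axes as the gauge. The prism is home when its centre lies at x -20, y -80, z +20 mm from here, its length along y.
- fence: Side fence: bright steel strip on the plate, 14 mm thick, 215 mm long (along y, up to the stop) and only 8 mm high above the plate: fingers that grip the prism's long sides must keep their tips higher than that. Origin at the corner; its face towards the prism is the gauge's plane x = 0.
- stop: End stop: bright steel block on the plate, 66 mm wide (x -52 to +14 mm), 34 mm high, 18 mm thick. Origin at the corner; its face towards the prism is the gauge's plane y = 0.
- plunger (a joint): Gauge pin, 8 mm across, that stands 5 mm out of the stop's face, 20 mm from the fence and 20 mm above the plate. 0 = out, 0.005 = pushed in flush by the prism (m). Sprung: about 3 N to start, 5 N when flush; it pushes a prism that is not held back off the stop.
- bridge: Fixed aluminium bridge over the plate just before the stop, y -32 to -4 mm: two posts with 76 mm between them (x -60 to +16 mm, the fence included) and a cross bar, underside 52 mm and top 62 mm above the plate (12 mm over a prism lying on the plate). Origin at the corner.
- half_near: Bystander: a broken prism half, 40 x 40 x about 80 mm, lying between the robot and the whole prism. Origin: centre of its underside.
- half_far: Bystander: another broken prism half, 40 x 40 x about 85 mm, lying beyond the whole prism. Origin: centre of its underside.
- weight: Bystander: steel knob weight, 44 mm across, 70 mm high, near left. Origin: underside centre.
Mind the look-alikes: they are no part of the job. What is shaped like the prism but orange or red is not meant.

How it is judged (in metres and radians):
At the end, for the whole second after the job is handed in: The whole prism lies on the gauge base, its centre within 3 mm of home in each direction and its length within 0.03 rad of the fence, still, with over 1 N on the end stop, over 1 N on the side fence and over 1 N from the fingers, all through the last second (x of prism_center in the frame of corner between -0.023 and -0.017 m and y of prism_center in the frame of corner between -0.083 and -0.077 m and z of prism_center in the frame of corner between 0.017 and 0.023 m and angle between the y axis of prism and the y axis of gauge, either way round below 0.03 rad and contact force between prism and stop above 1 N and contact force between prism and fence above 1 N and contact force between the fingers and prism above 1 N and linear speed of prism below 0.01 m/s); the arm keeps its last pose, push and grip.
It fails at once if the bridge is knocked (more than 20 N) (contact force between bridge and anything else above 20 N).
It fails at once if a broken half or the knob weight is moved by more than 25 mm (distance of any of half_near, half_far, weight from where it was at the start of the episode above 0.025 m).
It also fails if it takes over 61 s, if anything falls off the work surface, if the arm or the gripper's body presses on something with over 40 N, if the wrist force passes 120 N, or if a joint passes its speed limit or range.

## Working session

There is one attempt and no reset: what is moved stays moved. The work goes in short steps, Python scripts to look and compute and a tool call to move; the robot and the scene stay as the last step left them, time stands still between calls to the robot, and variables do not carry over. Pictures are saved under pics/ and viewed, at most 10 in all, crops included, and the job is handed in when it is done.

Besides the shell and the picture viewer there is one more tool, called after "Emit:" as name(argument=value, ...) on one line, values as JSON. carry_out: Moves the arm, as the interface text tells. Shift numbers are shares of 0.5 m and turn numbers shares of 45 degrees, none past 1 either way. Its arguments: {"type":"object","properties":{"steps":{"type":"array","items":{"type":"array","items":{"type":"number"}}},"squeeze":{"type":"number"}},"required":["steps"]}

```bash
mkdir -p pics; ls
cat > h.py <<'E'
import numpy as np, cv2
from workcell import arm, cams
E
python3 - <<'E'
from h import *
s=arm.read_state();print(s['clock'],s['tcp_pos'],s['tcp_rot'],s['grip_width'])
for n in('top','side'):
    i=cams.camera_info(n);print(n,i)
    p,d=cams.grab_frame(n);cv2.imwrite(f'pics/{n}0.png',p[:,:,::-1]);np.savez(f'{n}0.npz',p=p,d=d)
E
```

```text
pics
0.0 [ 0.26013044 -0.512103    0.21365585] [[ 8.91657657e-01  4.52710050e-01 -4.82308627e-04]
 [ 4.52710160e-01 -8.91656002e-01  1.75650576e-03]
 [ 3.65134430e-04 -1.78454783e-03 -9.99998341e-01]] 0.09169207409743714
top {'mtx': array([[518.67070107,   0.        , 322.82270772],
       [  0.        , 518.67070107, 200.93996132],
       [  0.        ,   0.        ,   1.        ]]), 'D': array([-0.00539485,  0.        ,  0.        ,  0.        ,  0.        ]), 'xyz': array([ 0.42258406, -0.08704887,  1.38873053]), 'attitude': array([[-0.01026453,  0.99896855, -0.04423215],
       [-0.9998986 , -0.00981733,  0.01031568],
       [ 0.0098708 ,  0.04433355,  0.99896802]])}
side {'mtx': array([[409.12954575,   0.        , 315.86599399],
       [  0.        , 409.12954575, 204.94307682],
       [  0.        ,   0.        ,   1.        ]]), 'D': array([-0.06467493,  0.        ,  0.        ,  0.        ,  0.        ]), 'xyz': array([ 0.37645265, -1.09554668,  0.93401554]), 'attitude': array([[ 0.99106292,  0.09460291, -0.09404562],
       [-0.13309776,  0.65422956, -0.74449223],
       [-0.00890371,  0.7503559 ,  0.66097409]])}
```

View pics/top0.png

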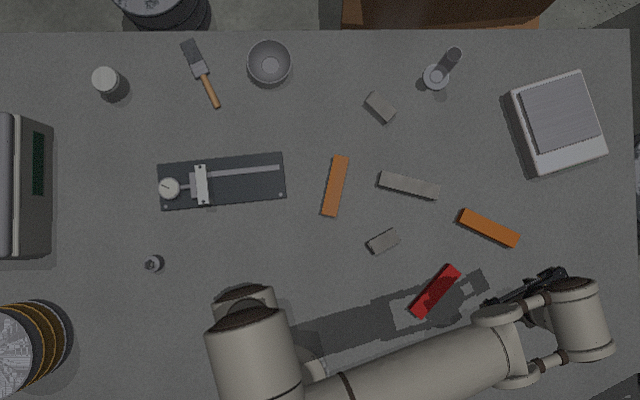

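View pics/side0.png

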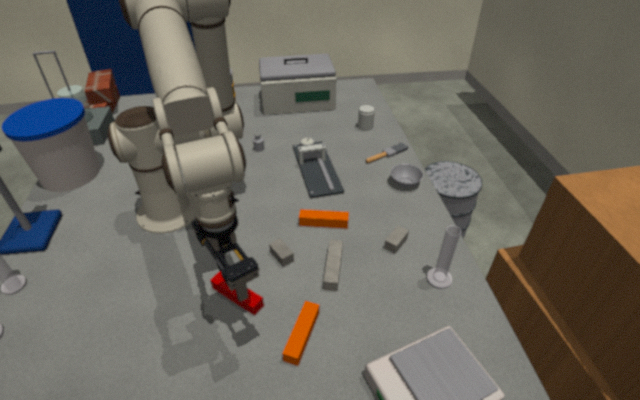

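The top view shows the grey long bar at (409,186), about 62 px (≈160 mm) long, which fits the prism. The grey halves at (380,107) and (383,241) are about half that length. The bars at (335,186), (489,228) and (435,291) are orange or red look-alikes. The gauge is at (220,182), with the stop to the left (+y) and the fence at the top (+x). I'll measure and confirm with one crop.

```bash
cat >> h.py <<'E'
def ray(n,uv,z):
    """pixels -> world points on plane z"""
    i=cams.camera_info(n)
    u=cv2.undistortPoints(np.asarray(uv,float).reshape(-1,1,2),i['mtx'],i['D']).reshape(-1,2)
    d=np.c_[u[:,0],-u[:,1],-np.ones(len(u))]@i['attitude'].T
    return i['xyz']+d*((z-i['xyz'][2])/d[:,2])[:,None]
def rect(n,mask,z):
    c=max(cv2.findContours(mask.astype(np.uint8),cv2.RETR_EXTERNAL,cv2.CHAIN_APPROX_NONE)[0],key=cv2.contourArea)
    w=ray(n,c.reshape(-1,2),z)[:,:2]
    (cx,cy),(a,b),t=cv2.minAreaRect((w*1000).astype(np.float32))
    if b>a: a,b,t=b,a,t+90
    return cx,cy,a,b,(t+90)%180-90   # mm, deg: long-axis direction from world x
E
python3 - <<'E'
from h import *
f=np.load('top0.npz');p=f['p'];d=f['d']
i=cams.camera_info('top')
v,u=np.mgrid[:400,:640]
g=cv2.undistortPoints(np.stack([u,v],-1).reshape(-1,1,2).astype(float),i['mtx'],i['D']).reshape(400,640,2)
P=np.stack([g[...,0],-g[...,1],-np.ones_like(g[...,0])],-1)*d[...,None]@i['attitude'].T+i['xyz']
Z=P[...,2]; np.save('Z.npy',Z)
def win(m,x0,x1,y0,y1):
    o=np.zeros_like(m);o[y0:y1,x0:x1]=m[y0:y1,x0:x1];return o
print('bench z',np.median(Z[100:150,300:330]),'prism z',np.median(Z[183:189,400:416]),'plate z',np.median(Z[185:200,230:270]))
hsv=cv2.cvtColor(p,cv2.COLOR_RGB2HSV)
print('hsv prism',hsv[186,405:410],'bench',hsv[150,400:403],'plate',hsv[195,250:253],'fence',hsv[165:180,250,2])
for nm,w in dict(prism=(368,450,160,212),far=(355,405,80,130),near=(360,408,220,262)).items():
    print(nm,'depth',rect('top',win((Z>.03),*w),.04),'bright',rect('top',win(hsv[...,2]>110,*w),.04))
print('plate',rect('top',win(hsv[...,2]<70,140,300,140,225),.015), rect('top',win(Z>.008,140,300,140,225),.015))
c=p[135:225,145:455];cv2.imwrite('pics/c0.png',cv2.resize(c,None,fx=2.58,fy=2.58,interpolation=cv2.INTER_CUBIC)[:,:,::-1])
E
```

```text
bench z -0.001383288220240253 prism z 0.038219099090877284 plate z 0.013199900196577241
hsv prism [[ 15  14 107]
 [ 17  16 109]
 [ 30  12 103]
 [ 17  22 106]
 [ 30   2 105]] bench [[ 50   8  93]
 [ 30   6  92]
 [156  14  93]] plate [[102  41  62]
 [ 98  17  60]
 [128  15  66]] fence [ 70  59  96 118 121 116 115  95  61  58  58  68  62  59  69]
prism depth (523.5906372070312, -326.9499206542969, 160.95492553710938, 41.486328125, 75.07473754882812) bright (542.1644897460938, -297.1816711425781, 26.613845825195312, 13.725032806396484, 81.31887817382812)
far depth (733.9217529296875, -253.17095947265625, 84.05108642578125, 41.279335021972656, 44.117427825927734) bright (695.9378662109375, -274.2960205078125, 0.0, 0.0, 0.0)Traceback (most recent call last):
  File "<stdin>", line 14, in <module>
  File "h.py", line 10, in rect
    c=max(cv2.findContours(mask.astype(np.uint8),cv2.RETR_EXTERNAL,cv2.CHAIN_APPROX_NONE)[0],key=cv2.contourArea)
ValueError: max() iterable argument is empty
```

Run:
```python
from h import *
f=np.load('top0.npz');p=f['p'];Z=np.load('Z.npy')
def win(m,x0,x1,y0,y1):
    o=np.zeros_like(m);o[y0:y1,x0:x1]=m[y0:y1,x0:x1];return o
V=cv2.cvtColor(p,cv2.COLOR_RGB2HSV)[...,2].astype(float)
print('near',rect('top',win(Z>.03,360,408,220,262),.04))
print('weight',rect('top',win(Z>.03,135,170,245,280),.06))
print('plate',rect('top',win(Z>.006,140,300,140,225),.015))
# fence: half-level edges of the bright strip per column
W=ray('top',[[u,v] for u in range(212,276) for v in (0,)],.023)
e=[]
for u in range(214,276):
    col=V[158:186,u];k=np.argmax(cv2.GaussianBlur(col,(1,5),0).ravel());h=88
    a=k
    while a<27 and col[a]>h:a+=1
    b=a-1; e.append((u,158+b+(col[b]-h)/(col[b]-col[a])))
w=ray('top',e,.023)[:,:2]*1000
vx,vy,x0,y0=cv2.fitLine(w.astype(np.float32),cv2.DIST_HUBER,0,.01,.01).ravel()
print('fence inner edge dir',np.degrees(np.arctan2(vy,vx)),'pt',x0,y0,'res',np.std((w-[x0,y0])@[-vy,vx]))
print('bridge top',rect('top',win(Z>.065,185,215,155,212),.077))
print('stop?',[(u,round(float(V[188,u])),round(float(Z[188,u]*1000))) for u in range(178,214)])
c=p[135:225,145:455];cv2.imwrite('pics/c0.png',cv2.resize(c,None,fx=2.58,fy=2.58,interpolation=cv2.INTER_CUBIC)[:,:,::-1])
```

```text
near (376.79547119140625, -256.289794921875, 80.68489074707031, 40.51095199584961, -61.684532165527344)
weight (327.6749267578125, 338.02008056640625, 43.37845993041992, 42.739810943603516, 44.84335708618164)
plate (539.9010620117188, 169.70375061035156, 337.7680969238281, 127.56251525878906, -84.5065803527832)
fence inner edge dir -84.57088 pt 560.5384 92.60864 res 0.2183220977649366
bridge top (528.0230712890625, 206.2985382080078, 100.0079116821289, 30.434200286865234, 4.85522985458374)
stop? [(178, 115, 43), (179, 87, 44), (180, 75, 40), (181, 92, 37), (182, 87, 36), (183, 85, 36), (184, 76, 34), (185, 71, 33), (186, 69, 38), (187, 62, 14), (188, 57, 11), (189, 55, 11), (190, 88, 48), (191, 111, 48), (192, 115, 48), (193, 109, 49), (194, 114, 51), (195, 111, 42), (196, 109, 75), (197, 132, 75), (198, 141, 72), (199, 138, 73), (200, 136, 74), (201, 140, 80), (202, 141, 75), (203, 140, 70), (204, 143, 75), (205, 140, 72), (206, 149, 74), (207, 99, 74), (208, 46, 13), (209, 51, 14), (210, 50, 12), (211, 56, 8), (212, 52, 14), (213, 59, 14)]
```

View pics/c0.png

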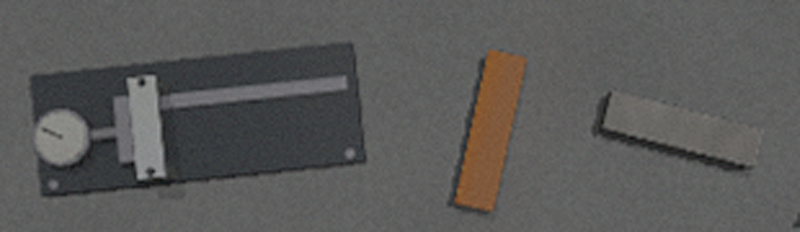

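The crop confirms it: the long grey bar at crop (680,130) is the whole prism. At the gauge, the bridge (crop 145,125), the stop to its left and the fence strip above are all clear. The plate, fence and bridge agree on the corner at about (547.5, 227.5) mm, with gauge y at 95.45°.

Emit:
carry_out(steps=[[0,0,0,0,0,-0.214,100],[0,0,0,0,0,-0.214,100],[0,0,0,0,0,-0.214,100],[0,0,0,0,0,-0.214,100],[0,0,0,0,0,-0.214,100]])

```text
clock: 0.72
tcp_pos: [0.2602, -0.5123, 0.214]
tcp_rot: [[0.252, 0.968, -0.0], [0.968, -0.252, 0.001], [0.001, -0.001, -1.0]]
force: [-0.6, 0.4, -0.7]
grip_width: 0.092
grasp_force: 0.0
```

```bash
cat >> h.py <<'E'
th=np.radians(95.45); GY=np.array([np.cos(th),np.sin(th)]); GX=np.array([np.sin(th),-np.cos(th)]); CO=np.array([.5475,.2275])
def go(xy,z,yaw):
    """total shift (shares, in present tool axes) and wz share to reach a TCP target; yaw of tool y, deg"""
    s=arm.read_state();R=s['tcp_rot']
    y=np.degrees(np.arctan2(R[1,1],R[0,1]))
    dp=np.r_[xy,z]-s['tcp_pos']
    rel=(s['tcp_pos'][:2]-CO)
    print('t',s['clock'],'pos',s['tcp_pos'].round(4),'yaw',y.round(2),'gauge xy mm',(rel@GX*1e3).round(1),(rel@GY*1e3).round(1),'F',s['force'].round(1),'w',round(s['grip_width']*1e3,1),'g',s['grasp_force'])
    print('shift share',(R.T@dp/.5).round(4),'wz',round(-(yaw-y)/45,4),'tilt wx,wy share', (np.cross(R[:,2],[0,0,-1])@R/np.pi*4).round(4))
E
python3 -c "
from h import *
go([.5236,-.327],.11,-14.93)"
```

```text
t 0.725 pos [ 0.2602 -0.5123  0.214 ] yaw -14.62 gauge xy mm -356.3 -709.2 F [-0.6  0.4 -0.7] w 92.0 g 0.0
shift share [0.4914 0.4164 0.2083] wz 0.007 tilt wx,wy share [-0.0007 -0.0013  0.    ]
```

Emit:
carry_out(steps=[[0.0819,0.0694,0.0347,0,0,0.007,100],[0.0819,0.0694,0.0347,0,0,0,100],[0.0819,0.0694,0.0347,0,0,0,100],[0.0819,0.0694,0.0347,0,0,0,100],[0.0819,0.0694,0.0347,0,0,0,100]])

```text
clock: 1.35
tcp_pos: [0.4824, -0.3592, 0.1269]
tcp_rot: [[0.263, 0.965, -0.0], [0.965, -0.263, 0.0], [0.0, -0.0, -1.0]]
force: [0.8, -0.5, 0.1]
grip_width: 0.092
grasp_force: 0.0
```

Emit:
carry_out(steps=[[0.0819,0.0694,0.0347,0,0,0,100],[0,0,0,0,0,0,100],[0,0,0,0,0,0,100],[0,0,0,0,0,0,100],[0,0,0,0,0,0,100]])

```text
clock: 1.98
tcp_pos: [0.5251, -0.3313, 0.1111]
tcp_rot: [[0.265, 0.964, 0.001], [0.964, -0.265, -0.001], [-0.001, 0.001, -1.0]]
force: [0.5, -1.2, 0.4]
grip_width: 0.0921
grasp_force: 0.0
```

```bash
python3 -c "
from h import *
go([.5236,-.327],.012,-14.93)
p,d=cams.grab_frame('side');cv2.imwrite('pics/s1.png',cv2.resize(p[170:310,230:430],None,fx=4,fy=4)[:,:,::-1])"
```

```text
t 1.975 pos [ 0.5251 -0.3313  0.1111] yaw -15.35 gauge xy mm -75.4 -554.1 F [ 0.5 -1.2  0.4] w 92.1 g 0.0
shift share [ 0.0076 -0.0052  0.1982] wz -0.0093 tilt wx,wy share [0.001  0.0007 0.    ]
```

View pics/s1.png

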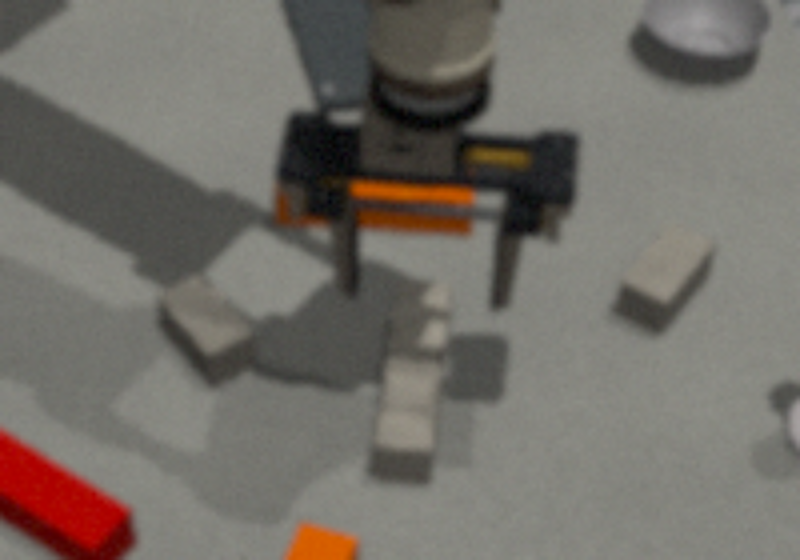

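The side crop shows the open fingers at (345,250) and (505,260), above and straddling the long grey prism at (410,400). The halves are clear at (205,330) and (665,280). I'll go down and close.

Emit:
carry_out(steps=[[0.0076,-0.005,0.04,0,0,-0.009,100],[0,0,0.05,0,0,0,100],[0,0,0.05,0,0,0,100],[0,0,0.04,0,0,0,100],[0,0,0.018,0,0,0,100]])

```text
clock: 2.65
tcp_pos: [0.5235, -0.3256, 0.0103]
tcp_rot: [[0.257, 0.967, -0.001], [0.967, -0.257, 0.001], [0.001, -0.001, -1.0]]
force: [-1.0, -0.3, 0.7]
grip_width: 0.0923
grasp_force: 0.0
```

Emit:
carry_out(steps=[[0,0,0,0,0,0,100],[0,0,0,0,0,0,30],[0,0,0,0,0,0,0],[0,0,0,0,0,0,0],[0,0,0,0,0,0,0]], squeeze=40)

```text
clock: 3.28
tcp_pos: [0.5243, -0.3259, 0.0117]
tcp_rot: [[0.256, 0.967, 0.0], [0.967, -0.256, -0.0], [-0.0, 0.0, -1.0]]
force: [-0.5, -0.6, -1.0]
grip_width: 0.0541
grasp_force: 0.0
```

Emit:
carry_out(steps=[[0,0,0,0,0,0,0],[0,0,0,0,0,0,0],[0,0,0,0,0,0,0],[0,0,0,0,0,0,0],[0,0,0,0,0,0,0]])

```text
clock: 3.9
tcp_pos: [0.5233, -0.3255, 0.0114]
tcp_rot: [[0.256, 0.967, -0.002], [0.967, -0.256, 0.001], [0.0, -0.002, -1.0]]
force: [-5.1, 1.4, 4.5]
grip_width: 0.0397
grasp_force: 40.0
```

Emit:
carry_out(steps=[[0,0,-0.03,0,0,0,0],[0,0,-0.06,0,0,0,0],[0,0,-0.06,0,0,0,0],[0,0,-0.06,0,0,0,0],[0,0,-0.03,0,0,0,0]])

```text
clock: 4.53
tcp_pos: [0.5251, -0.3263, 0.1335]
tcp_rot: [[0.256, 0.967, 0.003], [0.967, -0.256, -0.002], [-0.001, 0.003, -1.0]]
force: [0.4, -0.3, -4.9]
grip_width: 0.0393
grasp_force: 40.0
```

Emit:
carry_out(steps=[[0,0,0,0,0,-0.11,0],[0,0,0,0,0,-0.11,0],[0,0,0,0,0,-0.11,0],[0,0,0,0,0,-0.12,0],[0,0,0,0,0,0,0]])

```text
clock: 5.15
tcp_pos: [0.5239, -0.3253, 0.1306]
tcp_rot: [[-0.093, 0.996, -0.001], [0.996, 0.093, 0.001], [0.001, -0.001, -1.0]]
force: [0.8, -0.4, -5.2]
grip_width: 0.0395
grasp_force: 40.0
```

```bash
python3 -c "
from h import *
go(CO-.026*GX-.19*GY,.13,5.45)"
```

```text
t 5.15 pos [ 0.5239 -0.3253  0.1306] yaw 5.35 gauge xy mm -76.0 -548.1 F [ 0.8 -0.4 -5.2] w 39.5 g 39.97348487377167
shift share [0.7163 0.0988 0.0021] wz -0.0022 tilt wx,wy share [-0.001  -0.0016  0.    ]
```

Emit:
carry_out(steps=[[0.05,0.007,0,0,0,-0.002,0],[0.08,0.011,0,0,0,0,0],[0.08,0.011,0,0,0,0,0],[0.08,0.011,0,0,0,0,0],[0.08,0.011,0,0,0,0,0]])

```text
clock: 5.78
tcp_pos: [0.5315, -0.1366, 0.1313]
tcp_rot: [[-0.095, 0.995, -0.0], [0.995, 0.095, 0.001], [0.001, -0.0, -1.0]]
force: [1.2, 0.1, -4.6]
grip_width: 0.0396
grasp_force: 40.0
```

Emit:
carry_out(steps=[[0.08,0.011,0,0,0,0,0],[0.08,0.011,0,0,0,0,0],[0.08,0.011,0,0,0,0,0],[0.07,0.01,0,0,0,0,0],[0.036,0.005,0,0,0,0,0]])

```text
clock: 6.4
tcp_pos: [0.5384, 0.0378, 0.1313]
tcp_rot: [[-0.097, 0.995, -0.001], [0.995, 0.097, 0.001], [0.001, -0.0, -1.0]]
force: [-0.0, -1.3, -5.2]
grip_width: 0.0398
grasp_force: 40.0
```

Emit:
carry_out(steps=[[0,0,0.04,0,0,0,0],[0,0,0.04,0,0,0,0],[0,0,0.04,0,0,0,0],[0,0,0.02,0,0,0,0],[0,0,0,0,0,0,0]])

```text
clock: 7.02
tcp_pos: [0.5385, 0.0353, 0.0609]
tcp_rot: [[-0.095, 0.995, -0.002], [0.995, 0.095, 0.0], [0.0, -0.002, -1.0]]
force: [0.2, -0.0, -4.5]
grip_width: 0.0399
grasp_force: 40.0
```

Run:
```python
from h import *
go(CO-.026*GX-.19*GY,.030,5.45)
p,d=cams.grab_frame('side');cv2.imwrite('pics/s2.png',cv2.resize(p[110:230,240:400],None,fx=5,fy=5,interpolation=cv2.INTER_CUBIC)[:,:,::-1])
p,d=cams.grab_frame('top');cv2.imwrite('pics/t2.png',cv2.resize(p[130:230,140:320],None,fx=4.4,fy=4.4,interpolation=cv2.INTER_CUBIC)[:,:,::-1])
```

```text
t 7.025 pos [0.5385 0.0353 0.0609] yaw 5.47 gauge xy mm -27.2 -190.5 F [ 0.2 -0.  -4.5] w 39.9 g 39.97396409511566
shift share [0.001  0.0024 0.0619] wz 0.0004 tilt wx,wy share [-0.002  -0.0004  0.    ]
```

View pics/s2.png

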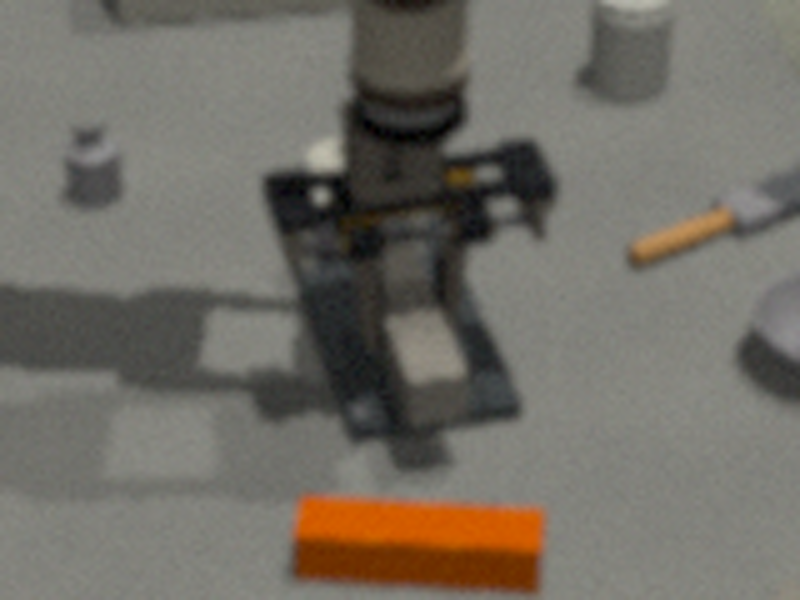

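View pics/t2.png

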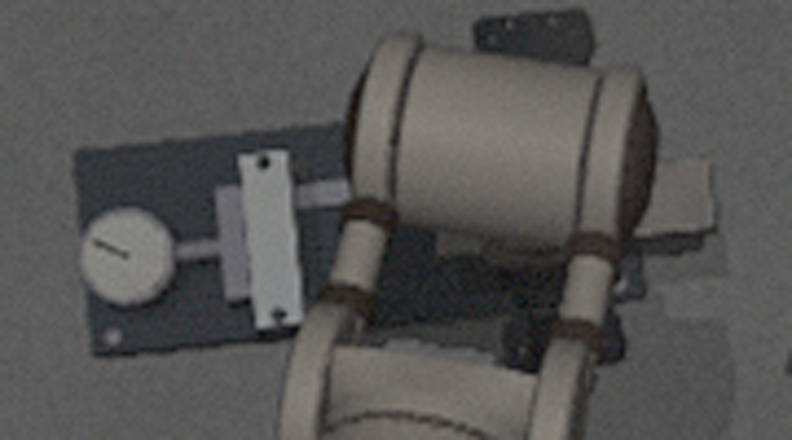

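The prism is held straight and level over the plate at gauge (−27, −190), about 7 mm off the fence line. Its rear end shows at (715,195) in the top crop. I'll lower it to just above the plate, then advance.

Emit:
carry_out(steps=[[0,0,0.02,0,0,0,0],[0,0,0.02,0,0,0,0],[0,0,0.015,0,0,0,0],[0,0,0.008,0,0,0,0],[0,0,0,0,0,0,0]])

```text
clock: 7.75
tcp_pos: [0.5389, 0.0353, 0.0296]
tcp_rot: [[-0.096, 0.995, -0.001], [0.995, 0.096, 0.0], [0.0, -0.001, -1.0]]
force: [-1.1, 0.6, -5.0]
grip_width: 0.0397
grasp_force: 40.0
```

Emit:
carry_out(steps=[[0.03,0.002,0,0,0,0,0],[0.04,0,0,0,0,0,0],[0.04,0,0,0,0,0,0],[0.03,0,0,0,0,0,0],[0,0,0,0,0,0,0]])

```text
clock: 8.38
tcp_pos: [0.5331, 0.1065, 0.0299]
tcp_rot: [[-0.098, 0.995, -0.0], [0.995, 0.098, -0.0], [-0.0, -0.0, -1.0]]
force: [0.2, -0.6, -5.5]
grip_width: 0.0399
grasp_force: 40.0
```

Run:
```python
from h import *
go(CO-.026*GX-.092*GY,.028,5.45)
p,d=cams.grab_frame('side');cv2.imwrite('pics/s3.png',cv2.resize(p[110:230,240:400],None,fx=5,fy=5,interpolation=cv2.INTER_CUBIC)[:,:,::-1])
```

```text
t 8.375 pos [0.5331 0.1065 0.0299] yaw 5.63 gauge xy mm -25.8 -119.1 F [ 0.2 -0.6 -5.5] w 39.9 g 39.974026679992676
shift share [ 0.0543 -0.0002  0.0039] wz 0.004 tilt wx,wy share [-0.0002  0.      0.    ]
```

View pics/s3.png

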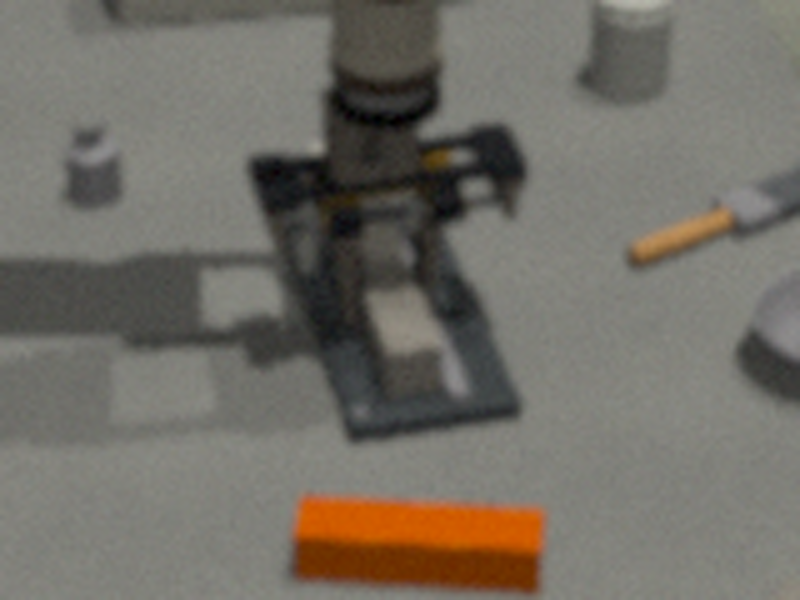

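The prism at (400,340) lies along the inner side of the fence strip at (455,370), parallel to it and clear of it. I'll advance under the bridge, then lower to contact.

Emit:
carry_out(steps=[[0.015,0,0,0,0,0.004,0],[0.015,0,0,0,0,0,0],[0.015,0,0,0,0,0,0],[0.005,0,0,0,0,0,0],[0,0,0,0,0,0,0]])

```text
clock: 9.05
tcp_pos: [0.5311, 0.1301, 0.03]
tcp_rot: [[-0.093, 0.996, -0.0], [0.996, 0.093, -0.0], [-0.0, -0.0, -1.0]]
force: [0.2, -1.3, -5.3]
grip_width: 0.04
grasp_force: 40.0
```

Emit:
carry_out(steps=[[0,0,0.002,0,0,0,0],[0,0,0.002,0,0,0,0],[0,0,0.002,0,0,0,0],[0,0,0,0,0,0,0],[0,0,0,0,0,0,0]])

```text
clock: 9.68
tcp_pos: [0.5312, 0.1299, 0.027]
tcp_rot: [[-0.093, 0.996, 0.0], [0.996, 0.093, 0.0], [0.0, 0.0, -1.0]]
force: [-0.5, -0.2, -5.9]
grip_width: 0.0397
grasp_force: 40.0
```

Emit:
carry_out(steps=[[0,0,0.001,0,0,0,0],[0,0,0,0,0,0,0],[0,0,0.001,0,0,0,0],[0,0,0,0,0,0,0],[0,0,0,0,0,0,0]])

```text
clock: 10.3
tcp_pos: [0.5312, 0.1299, 0.0265]
tcp_rot: [[-0.093, 0.996, -0.0], [0.996, 0.093, -0.0], [-0.0, -0.0, -1.0]]
force: [-3.3, -0.7, 1.9]
grip_width: 0.0398
grasp_force: 40.0
```

Run:
```python
from h import *
go(CO-.02*GX-.092*GY,.026,5.45)
```

```text
t 10.3 pos [0.5312 0.1299 0.0265] yaw 5.32 gauge xy mm -25.5 -95.6 F [-3.3 -0.7  1.9] w 39.8 g 39.97819662094116
shift share [0.0072 0.011  0.0009] wz -0.0029 tilt wx,wy share [-0.0001  0.0001  0.    ]
```

Emit:
carry_out(steps=[[0,0.003,0,0,0,-0.003,0],[0,0.003,0,0,0,0,0],[0,0.002,0,0,0,0,0],[0,0.001,0,0,0,0,0],[0,0,0,0,0,0,0]])

```text
clock: 10.92
tcp_pos: [0.5335, 0.1302, 0.0264]
tcp_rot: [[-0.096, 0.995, -0.005], [0.995, 0.096, -0.001], [-0.0, -0.005, -1.0]]
force: [-12.5, -0.8, 11.0]
grip_width: 0.04
grasp_force: 40.0
```

Emit:
carry_out(steps=[[0,0.001,0,0,0,0,0],[0,0,0,0,0,0,0],[0,0.001,0,0,0,0,0],[0,0,0,0,0,0,0],[0,0,0,0,0,0,0]])

```text
clock: 11.55
tcp_pos: [0.5337, 0.1302, 0.0265]
tcp_rot: [[-0.096, 0.995, -0.007], [0.995, 0.096, -0.001], [-0.001, -0.008, -1.0]]
force: [-14.1, -2.4, 14.5]
grip_width: 0.0399
grasp_force: 40.0
```

Run:
```python
from h import *
go(CO-.02*GX-.092*GY,.026,5.45)
```

```text
t 11.55 pos [0.5337 0.1302 0.0265] yaw 5.54 gauge xy mm -23.0 -95.6 F [-14.1  -2.4  14.5] w 39.9 g 39.99420940876007
shift share [0.0072 0.006  0.0009] wz 0.0019 tilt wx,wy share [-0.0096  0.0007  0.    ]
```

The prism may be stuck on plate friction, since the normal force is about 20 N. I'll unload it vertically to tell that apart from fence contact.

Emit:
carry_out(steps=[[0,0,-0.001,0,0,0,0],[0,0,0,0,0,0,0],[0,0,-0.001,0,0,0,0],[0,0,0,0,0,0,0],[0,0,0,0,0,0,0]])

```text
clock: 12.18
tcp_pos: [0.5337, 0.1301, 0.0265]
tcp_rot: [[-0.096, 0.995, -0.007], [0.995, 0.096, -0.001], [-0.0, -0.007, -1.0]]
force: [-11.0, -2.2, 6.3]
grip_width: 0.0397
grasp_force: 40.0
```

Run:
```python
from h import *
go(CO-.02*GX-.092*GY,.026,5.45)
```

```text
t 12.175 pos [0.5337 0.1301 0.0265] yaw 5.53 gauge xy mm -23.0 -95.6 F [-11.   -2.2   6.3] w 39.7 g 39.99016284942627
shift share [0.0073 0.006  0.0009] wz 0.0019 tilt wx,wy share [-0.009   0.0006  0.    ]
```

Emit:
carry_out(steps=[[0,0,-0.001,0,0,0,0],[0,0,0,0,0,0,0],[0,0,-0.001,0,0,0,0],[0,0,0,0,0,0,0],[0,0,0,0,0,0,0]])

```text
clock: 12.8
tcp_pos: [0.5337, 0.1301, 0.0265]
tcp_rot: [[-0.096, 0.995, -0.007], [0.995, 0.096, -0.001], [-0.0, -0.007, -1.0]]
force: [-7.4, -2.1, -1.9]
grip_width: 0.0396
grasp_force: 40.0
```

Run:
```python
from h import *
go(CO-.02*GX-.092*GY,.026,5.45)
```

```text
t 12.8 pos [0.5337 0.1301 0.0265] yaw 5.53 gauge xy mm -23.0 -95.6 F [-7.4 -2.1 -1.9] w 39.6 g 39.986470341682434
shift share [0.0072 0.006  0.0009] wz 0.0018 tilt wx,wy share [-0.0085  0.0005  0.    ]
```

Emit:
carry_out(steps=[[0,0,-0.001,0,0,0,0],[0,0,-0.001,0,0,0,0],[0,0,-0.001,0,0,0,0],[0,0,0,0,0,0,0],[0,0,0,0,0,0,0]])

```text
clock: 13.42
tcp_pos: [0.5337, 0.1303, 0.0275]
tcp_rot: [[-0.096, 0.995, -0.006], [0.995, 0.096, -0.001], [-0.0, -0.006, -1.0]]
force: [-5.5, -1.9, -8.1]
grip_width: 0.0397
grasp_force: 40.0
```

Run:
```python
from h import *
go(CO-.02*GX-.092*GY,.026,5.45)
print(arm.read_state()['torque'])
p,d=cams.grab_frame('side');cv2.imwrite('pics/s4.png',cv2.resize(p[120:210,280:370],None,fx=6.6,fy=6.6,interpolation=cv2.INTER_CUBIC)[:,:,::-1])
```

```text
t 13.425 pos [0.5337 0.1303 0.0275] yaw 5.51 gauge xy mm -23.0 -95.5 F [-5.5 -1.9 -8.1] w 39.7 g 39.98262941837311
shift share [0.007  0.006  0.0029] wz 0.0014 tilt wx,wy share [-0.0081  0.0002  0.    ]
[-0.31734477  1.02840633  0.30326586]
```

View pics/s4.png

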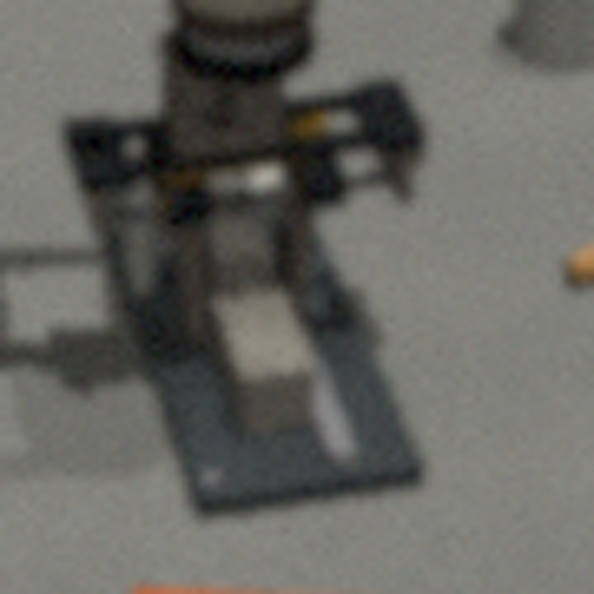

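The prism's lower edge (312,430) sits against the fence (318,400). With the prism lifted 1 mm off the plate, the sideways force persists, so this is true fence contact. I'll set it down lightly and slide it forward.

Emit:
carry_out(steps=[[0,-0.001,0.001,0,0,0,0],[0.006,0,0.001,0,0,0,0],[0.006,0,0,0,0,0,0],[0.006,0,0,0,0,0,0],[0,0,0,0,0,0,0]])

```text
clock: 14.1
tcp_pos: [0.5329, 0.1388, 0.0269]
tcp_rot: [[-0.096, 0.995, -0.005], [0.995, 0.096, -0.002], [-0.001, -0.005, -1.0]]
force: [-5.5, -2.3, -5.4]
grip_width: 0.0399
grasp_force: 40.0
```

Emit:
carry_out(steps=[[0.002,0,0,0,0,0,0],[0.002,0,0,0,0,0,0],[0.002,0,0,0,0,0,0],[0,0,0,0,0,0,0],[0,0,0,0,0,0,0]])

```text
clock: 14.72
tcp_pos: [0.5326, 0.1415, 0.0269]
tcp_rot: [[-0.096, 0.995, -0.005], [0.995, 0.096, -0.002], [-0.001, -0.006, -1.0]]
force: [-5.2, -3.8, -5.9]
grip_width: 0.0397
grasp_force: 40.0
```

Run:
```python
from h import *
go(CO-.02*GX-.08*GY,.026,5.45)
s=arm.read_state();print(s['force'][:2]@GX,s['force'][:2]@GY,s['torque'])
```

```text
t 14.725 pos [0.5326 0.1415 0.0269] yaw 5.52 gauge xy mm -23.0 -84.2 F [-5.2 -3.8 -5.9] w 39.7 g 39.98286187648773
shift share [0.0083 0.0061 0.0018] wz 0.0016 tilt wx,wy share [-0.0071  0.0017  0.    ]
-5.5161135645491735 -3.2984042448999946 [-0.76098591  1.07176193  0.30065415]
```

Emit:
carry_out(steps=[[0.002,0,0,0,0,0,0],[0.002,0,0,0,0,0,0],[0.002,0,0,0,0,0,0],[0.002,0,0,0,0,0,0],[0,0,0,0,0,0,0]])

```text
clock: 15.35
tcp_pos: [0.5323, 0.1445, 0.027]
tcp_rot: [[-0.097, 0.995, -0.005], [0.995, 0.096, -0.004], [-0.003, -0.006, -1.0]]
force: [-6.0, -8.0, -5.3]
grip_width: 0.0397
grasp_force: 40.0
```

Run:
```python
from h import *
go(CO-.02*GX-.08*GY,.026,5.45)
s=arm.read_state();print(s['force'][:2]@GX,s['force'][:2]@GY,s['torque'])
```

```text
t 15.35 pos [0.5323 0.1445 0.027 ] yaw 5.54 gauge xy mm -23.0 -81.2 F [-6.  -8.  -5.3] w 39.7 g 39.98356103897095
shift share [0.0023 0.0061 0.002 ] wz 0.0019 tilt wx,wy share [-0.0074  0.004   0.    ]
-6.705155471637089 -7.350013702481715 [-1.38694428  1.15702137  0.32807456]
```

Emit:
carry_out(steps=[[0.002,0,0,0,0,0,0],[0.002,0,0,0,0,0,0],[0.002,0,0,0,0,0,0],[0,0,0,0,0,0,0],[0,0,0,0,0,0,0]])

```text
clock: 15.98
tcp_pos: [0.5321, 0.1472, 0.027]
tcp_rot: [[-0.097, 0.995, -0.005], [0.995, 0.096, -0.004], [-0.004, -0.006, -1.0]]
force: [-6.4, -8.6, -3.9]
grip_width: 0.0399
grasp_force: 40.0
```

Emit:
carry_out(steps=[[0.002,0,0,0,0,0,0],[0,0,0,0,0,0,0],[0.002,0,0,0,0,0,0],[0,0,0,0,0,0,0],[0,0,0,0,0,0,0]])

```text
clock: 16.6
tcp_pos: [0.5319, 0.1486, 0.0271]
tcp_rot: [[-0.097, 0.995, -0.006], [0.995, 0.097, -0.005], [-0.004, -0.006, -1.0]]
force: [-5.7, -10.7, -4.1]
grip_width: 0.0397
grasp_force: 40.0
```

Run:
```python
from h import *
go(CO-.02*GX-.08*GY,.026,5.45)
s=arm.read_state();print(s['force'][:2]@GX,s['force'][:2]@GY,s['torque'])
```

```text
t 16.6 pos [0.5319 0.1486 0.0271] yaw 5.54 gauge xy mm -23.0 -77.0 F [ -5.7 -10.7  -4.1] w 39.7 g 39.98453736305237
shift share [-0.0059  0.006   0.0021] wz 0.002 tilt wx,wy share [-0.0076  0.0057  0.    ]
-6.733771287174251 -10.061653716817197 [-1.86750247  1.1683438   0.38583892]
```

Emit:
carry_out(steps=[[0.002,0,0,0,0,0,0],[0,0,0,0,0,0,0],[0.002,0,0,0,0,0,0],[0,0,0,0,0,0,0],[0,0,0,0,0,0,0]])

```text
clock: 17.23
tcp_pos: [0.5319, 0.1487, 0.0271]
tcp_rot: [[-0.097, 0.995, -0.006], [0.995, 0.097, -0.008], [-0.008, -0.006, -1.0]]
force: [-6.1, -18.6, -2.7]
grip_width: 0.0395
grasp_force: 40.0
```

Run:
```python
from h import *
go(CO-.02*GX-.08*GY,.026,5.45)
s=arm.read_state();print(s['force'][:2]@GX,s['force'][:2]@GY,s['torque'])
```

```text
t 17.225 pos [0.5319 0.1487 0.0271] yaw 5.56 gauge xy mm -23.0 -77.0 F [ -6.1 -18.6  -2.7] w 39.5 g 39.98484134674072
shift share [-0.006   0.006   0.0022] wz 0.0024 tilt wx,wy share [-0.0082  0.0098  0.    ]
-7.800267861342067 -17.973343884995288 [-2.95921964  1.19276733  0.34502528]
```

The force jump at unchanged y shows it has reached the stop. The tool is pitched about 0.45°, which leaves the rear end slightly raised, so I'll counter-rotate, lower and add fence push.

Emit:
carry_out(steps=[[0,0,0,-0.006,0.008,0,0],[0,0.001,0.001,0,0,0,0],[0,0,0,0,0,0,0],[0,0,0,0,0,0,0],[0,0,0,0,0,0,0]])

```text
clock: 17.85
tcp_pos: [0.5319, 0.1488, 0.0267]
tcp_rot: [[-0.097, 0.995, -0.003], [0.995, 0.097, -0.002], [-0.001, -0.003, -1.0]]
force: [-8.4, -18.0, -0.7]
grip_width: 0.0395
grasp_force: 40.0
```

Run:
```python
from h import *
go(CO-.02*GX-.08*GY,.026,5.45)
s=arm.read_state();print(s['force'][:2]@GX,s['force'][:2]@GY,s['torque'])
```

```text
t 17.85 pos [0.5319 0.1488 0.0267] yaw 5.57 gauge xy mm -23.0 -76.9 F [ -8.4 -18.   -0.7] w 39.5 g 39.98590171337128
shift share [-0.0062  0.006   0.0014] wz 0.0027 tilt wx,wy share [-0.0038  0.0018  0.    ]
-10.028919091448742 -17.110159856118216 [-3.0888122   1.60987516  0.34740865]
```

Emit:
carry_out(steps=[[0,0,0.001,-0.003,0.001,0,0],[0,0.001,0,0,0,0,0],[0,0,0,0,0,0,0],[0,0,0,0,0,0,0],[0,0,0,0,0,0,0]])

```text
clock: 18.48
tcp_pos: [0.5319, 0.1488, 0.0266]
tcp_rot: [[-0.097, 0.995, -0.002], [0.995, 0.097, -0.001], [-0.001, -0.002, -1.0]]
force: [-11.9, -19.1, 4.6]
grip_width: 0.0398
grasp_force: 40.0
```

Run:
```python
from h import *
go(CO-.02*GX-.08*GY,.026,5.45)
s=arm.read_state();print(s['force'][:2]@GX,s['force'][:2]@GY,s['torque'])
p,d=cams.grab_frame('side');cv2.imwrite('pics/s5.png',cv2.resize(p[140:200,290:350],None,fx=10,fy=10,interpolation=cv2.INTER_CUBIC)[:,:,::-1])
```

```text
t 18.475 pos [0.5319 0.1488 0.0266] yaw 5.58 gauge xy mm -23.0 -76.9 F [-11.9 -19.1   4.6] w 39.8 g 39.988887906074524
shift share [-0.0062  0.0059  0.0012] wz 0.0029 tilt wx,wy share [-0.0025  0.0009  0.    ]
-13.66534794805733 -17.88762851926659 [-3.10992867  2.15026661  0.33601666]
```

View pics/s5.png

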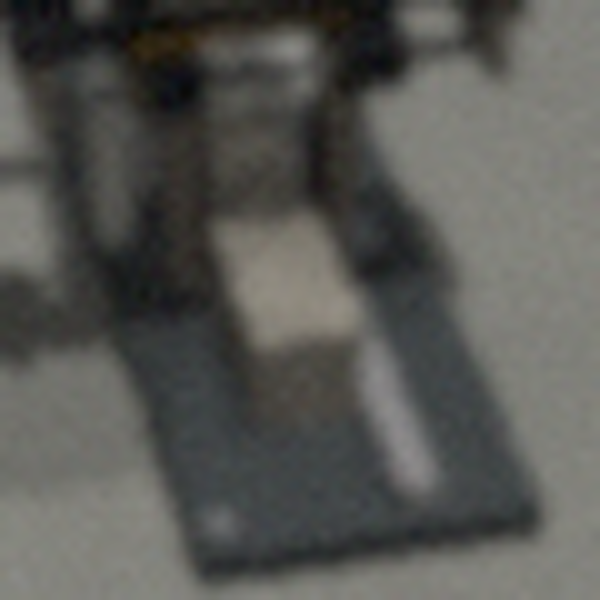

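The crop shows the prism's rear foot at about (308,420), the plate's rear edge from (200,558) to (538,515), and the prism flush with the fence strip starting at (358,360). I'll check the distances: the rear should be 65 mm from the plate edge and the prism's fence side 50 mm from the plate's +x edge.

Run:
```python
from h import *
px=np.array([[262,428],[355,418],[200,558],[538,515],[412,498],[250,350],[355,338]])
for z,i in ((.015,slice(0,4)),(.023,slice(4,5)),(.055,slice(5,7))):
    w=ray('side',[290,140]+px[i]/10-.45,z)[:,:2]-CO
    print(z,np.c_[w@GX,w@GY].round(4)*1e3)
```

```text
0.015 [[ -39.8 -162. ]
 [  -5.6 -164.3]
 [ -77.4 -228.2]
 [  43.7 -233.4]]
0.023 [[   0.3 -223.2]]
0.055 [[ -44.9 -166.9]
 [  -7.  -169. ]]
```

Run:
```python
from h import *
p,d=cams.grab_frame('top');np.save('t6.npy',p);cv2.imwrite('pics/t6.png',cv2.resize(p[150:210,230:300],None,fx=10,fy=10,interpolation=cv2.INTER_CUBIC)[:,:,::-1])
```

```text
(no output)
```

View pics/t6.png

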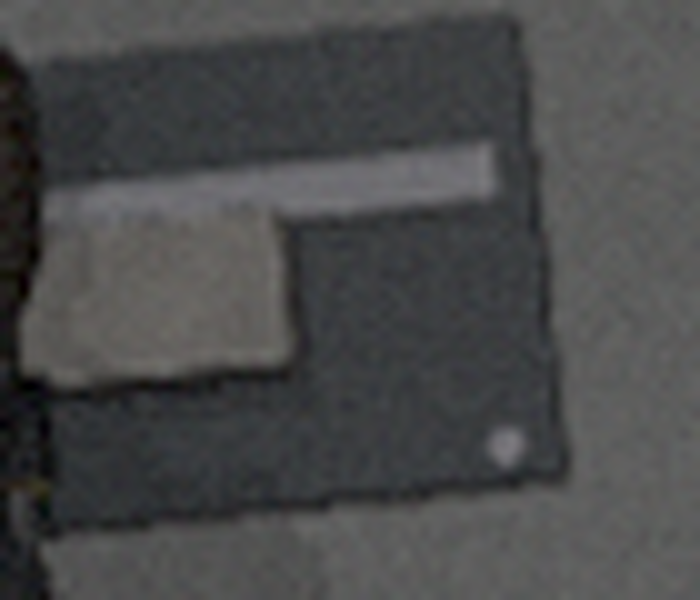

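The top crop shows the prism's fence-side edge (50–283, ~212) meeting the fence strip with no gap. Its rear end is at x≈283–295, the fence end at x≈497, and the plate edge runs from (522,20) to (568,480).

Run:
```python
from h import *
for nm,px,z in (('prism rear corners',[[283,210],[295,363]],.055),('fence end outer/inner',[[495,145],[497,198]],.023),('plate rear corners',[[518,20],[567,480]],.015)):
    w=ray('top',[230,150]+np.array(px)/10-.45,z)[:,:2]-CO
    print(nm,np.c_[w@GX,w@GY].round(4)*1e3)
```

```text
prism rear corners [[  -1.2 -162.3]
 [ -40.9 -161.4]]
fence end outer/inner [[  13.8 -216.3]
 [  -0.3 -215.4]]
plate rear corners [[  47.3 -225.3]
 [ -75.9 -225.7]]
```

It's home within measurement error (≈ −20.5, −81). I'll add a little more push, settle and hand in.

Emit:
carry_out(steps=[[0.001,0.001,0,0,0.002,0,0],[0,0,0,0,0,0,0],[0,0,0,0,0,0,0],[0,0,0,0,0,0,0],[0,0,0,0,0,0,0]])

```text
clock: 19.2
tcp_pos: [0.5319, 0.1488, 0.0266]
tcp_rot: [[-0.097, 0.995, -0.003], [0.995, 0.097, -0.0], [-0.0, -0.003, -1.0]]
force: [-14.9, -21.0, 6.8]
grip_width: 0.0397
grasp_force: 40.0
```

Run:
```python
from h import *
go(CO-.02*GX-.08*GY,.026,5.45)
s=arm.read_state();F=s['force'];print(F[:2]@GX,F[:2]@GY)
if F[:2]@GX<-8 and F[:2]@GY<-14 and s['grasp_force']>20: print(arm.job_done())
```

```text
t 19.2 pos [0.5319 0.1488 0.0266] yaw 5.59 gauge xy mm -23.0 -76.8 F [-14.9 -21.    6.8] w 39.7 g 39.989540576934814
shift share [-0.0063  0.006   0.0012] wz 0.0032 tilt wx,wy share [-0.0042  0.0001  0.    ]
-16.86893063119132 -19.51952458132296
the job is handed in; nothing more can be done
None
```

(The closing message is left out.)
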